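Tighten the hold-down screw on a tilted welding positioner

ROBOT

A 6-joint arm with a two-finger parallel gripper is mounted at the origin on the work surface. World frame = base frame: x ahead of the robot, y to its left, z up, the work surface at z = 0. Lengths are in m, angles in rad, forces in N, time in s.
With the tool pointing down it reaches from about 0.35 to 0.85 m from the base axis. Payload 8.1 kg.
Tool frame: the origin (TCP) lies at the very end of the fingers, on their centre line; the grasp point (between the pads) lies 19 mm behind it; z points along the fingers, x is the direction in which the jaws open and shut, and the axes are right-handed (so a half turn about z gives the same grasp; the last joint's range is limited). The gripper opens to 85 mm and grips with 20 to 120 N. Pads are 22 mm wide; open, the fingers measure 114 mm over their backs; the gripper's body (76 mm by 85 mm) begins 54 mm behind the grasp point. The pads swing forward as they close: fully open they stand 13 mm farther back than shut.
Start: joints at [-1.188, 0.13, 1.488, -0, 1.523, -0.085], TCP at [0.271, -0.536, 0.231] pointing down, gripper open.
Joint ranges: [-2.96, 2.96], [-0.89, 2.26], [0.02, 2.5], [-1.34, 4.48], [0, 2.73], [-2.66, 2.66]. Speed limits (rad/s): [2.39, 2.39, 2.79, 3.14, 3.14, 3.14].

INTERFACE

Orientations are given as a unit quaternion [x, y, z, w].
In Python, from bench import robot gives the robot as it stands. Calls block until the motion is done:
- robot.move_to(position, orientation): joint-space move of the TCP to a pose.
- robot.movel(position, vel=0.15, attitude=None, threshold=None): straight line of the TCP; attitude=None keeps the orientation; vel is the mean speed in m/s. With threshold (N) it stops when the force on the tool has changed by that much, and returns True; else False.
- robot.move_j(angles): joint-space move.
- robot.move_gripper(opening, strength=None): finger opening in m; strength is the grip in N (None keeps the last); returns when the fingers have stopped.
- robot.pause(seconds).
- robot.ik(position, orientation): joint angles nearest the present ones, or None.
- robot.get_image(name): name is "side" or "top"; returns the picture (384x512x3 uint8, blue, green, red); there is no depth.
- robot.get_calibration(name): a dict with "camera_matrix" (3x3 intrinsics, pixels), "k1" (the pictures are not rectified: a ray, as slopes to the right and down, at radius r is drawn at 1 + k1 r^2 times it, then the intrinsics apply), "R" (3x3) and "t" (3): a world point X has camera coordinates R X + t. Camera axes: x right, y down, z forward; pixel columns grow to the right and rows downward; lengths in m; the calibration is good to about 2 mm. A picture is of the moment at which its call begins. get_calibration takes no time and is no camera call.
A pose or a line that the arm cannot do raises robot.IKError and nothing moves.
- robot.close_job(): hands the job in, once; it reports no verdict.
Trained networks look in the newest picture that a camera, given by its name, has taken for a name from the list of things; names that differ only in an ending like _2 or _b are one class to them, and where a whole thing is asked for, a point or a joint stands for the part that bears it (a point fixed in the world has none). Each returns a list of dicts, best first, with "p" (0 to 1); they miss things now and then, are a little off and sometimes report something else, mostly with a low value. They report only what shows in the picture. A call takes as long as a camera call.
- robot.recognise(camera, thing): "location" ([x, y, z] in m, in the coordinates of the camera as it stood for that picture, good to about 4 mm: the middle of the surface that is visible of it).
- robot.tip_of(camera, thing): "location" ([x, y, z] in m, in the coordinates of the camera as it stood for that picture, good to about 4 mm: a listed point, or the origin of a listed thing).
Readings, each from a call of its own:
- robot.read_t(): time.
- robot.read_qpos(): joint angles.
- robot.read_qvel(): joint speeds.
- robot.read_tau(): joint torques, N m.
- robot.read_tcp_pos(): TCP position.
- robot.read_ee_rot(): TCP orientation.
- robot.read_force(): force on the tool from outside, world axes, zero at the start.
- robot.read_moment(): the same for the moment, N m.
- robot.read_gripper_width(): finger opening in m.
Only numpy, scipy, OpenCV 4.12 (cv2) and the standard library are available. Lean on these libraries where they do the work, as an engineer would, in place of code of your own. Each camera call takes 0.05 s, during which the arm holds its last target. There are 200 camera calls.

TASK

Take the T key with the square box socket from the rack, set it fully and squarely over the square head of the hold-down screw on the tilted welding positioner before you turn anything, then turn the screw clockwise with it until it comes home, keeping the key in line with the screw. Leave the key standing on the screw head, released, and do not disturb the other things on the bench.

Things in the scene. Friction and masses are not known exactly. Their poses are not given: they have to be found in the camera images.
- key: T key of bare steel, 110 mm tall, about 0.4 kg, standing upright in a rack pocket. Origin: centre of its underside (the socket's mouth), z up the shaft. Square box socket, 34 x 34 mm outside, opening 24 x 24 mm, 24 mm deep, sides along x and y; shaft 16 mm thick from 30 mm up; flat cross bar 76 to 110 mm above the origin, 14 mm thick along x (grip across this), 70 mm long along y.
- rack: steel rack fixed to the bench, base 80 x 190 x 6 mm, origin under its centre, with two square pockets at y = +55 and -55 mm, 40 mm wide inside, floor 11 mm and rim 32 mm above the bench. The two keys stand in them, in either order, each with its bar roughly along the rack's y.
- screw_top (a point): centre of the top of the hold-down screw's square steel head; z: the screw's axis, out of the head, 0.1 to 0.35 rad off vertical, leaning about towards the robot. It sinks with the screw but does not turn with it: which way the flats face is random and not given, so feel for it. Head 22 mm across flats, 30 mm high, top 3 mm tapering to 17 mm across, on a round 34 mm collar.
- screw (a joint): angle turned by the screw, rad: 0 at the start, grows clockwise seen from above the head, 1.8 at the stop (home: 3.4 mm lower, collar down on the strap); feed 1.9 mm per rad. It takes about 0.22 N m to turn, and stays where it is left. A key that is slightly off in yaw can wedge part way on the head; turning it there drags the screw along: lift it off and try a little to either side.
- positioner: tilting welding positioner fixed to the bench, base 200 x 220 mm, origin under its centre; its tilted round plate (diameter 210 mm) carries the screw, a strap and a flanged pipe stub. The stub, diameter 48 mm, stands 80 mm from the screw on the +x side; its top is level with the top of the head within 2 mm. With the key fully on, the key origin is 24 mm below screw_top; it drops on only within about 0.1 rad of the flats.
- pin_key: a second T key beside it in the rack, not needed: same cross bar (14 x 70 x 34 mm), but a solid round foot, diameter 28 mm, instead of the square box socket; origin: centre of its underside
- hammer: hammer lying on the table; not needed
- wire_brush: brush lying on the table; not needed
- wrench: open wrench lying on the table; not needed
- magnet: welding magnet, 80 x 26 x 56 mm high block, standing between positioner and rack; not needed
- spray: closed can, 56 mm wide, 150 mm tall; not needed
- pipe_ring: short pipe offcut standing on end, 60 mm wide, 30 mm high; not needed
- angle_iron: offcut of angle iron, 160 mm long, 40 mm high; not needed

How it is judged:
By the outcome, as a careful person would: the job done as asked, in the order asked, and still so for the second after the job is handed in, with the robot touching nothing.
It also fails if it takes over 67 s, if anything falls off the work surface, if the arm or the gripper's body presses on something with over 40 N, if the wrist force passes 120 N, or if a joint passes its speed limit or range.

## Working session

There is one attempt and no reset: what is moved stays moved. The work goes in short steps, each a Python script; the robot and the scene stay as the last script left them, time stands still between calls to the robot, and variables do not carry over. Pictures are saved under pics/ and viewed, about 8 in all and at most 12, crops included, and the job is handed in when it is done.

```bash
ls; mkdir -p pics; cat > h.py <<'E'
import numpy as np, cv2
from bench import robot
from scipy.spatial.transform import Rotation as Ro
def w(cam,loc):
    c=robot.get_calibration(cam); return np.array(c["R"]).T@(np.array(loc)-np.array(c["t"]))
def px(cam,X):
    c=robot.get_calibration(cam); p=np.array(c["R"])@np.array(X)+np.array(c["t"]); s=p[:2]/p[2]; s=s*(1+c["k1"]*(s@s)); K=np.array(c["camera_matrix"]); return K[:2,:2]@s+K[:2,2]
E
python3 - <<'E'
from h import *
for cam in ("side","top"):
    cv2.imwrite(f"pics/{cam}0.png",cv2.resize(robot.get_image(cam),(768,576)))
    c=robot.get_calibration(cam); print(cam,"campos",w(cam,[0,0,0]).round(3),c["k1"],c["camera_matrix"][0][0])
    for th in ("key","pin_key","rack","screw_top","positioner","magnet","spray"):
        for f in (robot.recognise,robot.tip_of):
            print(cam,th,f.__name__,[(w(cam,d["location"]).round(4).tolist(),round(d["p"],2)) for d in f(cam,th)][:3])
print(robot.read_t())
E
```

```text
pics
side campos [-0.044  0.74   1.037] -0.19696940230100615 491.21844759329144
side key call [([0.5058, -0.1894, 0.0921], 0.58)]
side key call [([0.5097, -0.1937, 0.0079], 0.85)]
side pin_key call [([0.489, -0.2979, 0.0986], 0.63)]
side pin_key call [([0.4931, -0.3047, 0.008], 0.83)]
side rack call [([0.4892, -0.2537, 0.0061], 0.81)]
side rack call [([0.503, -0.2518, -0.0008], 0.64)]
side screw_top call [([0.5445, 0.1579, 0.1345], 0.61), ([0.5749, 0.1575, 0.0923], 0.52), ([0.4906, -0.2951, 0.1013], 0.31)]
side screw_top call [([0.549, 0.1556, 0.1478], 0.48)]
side positioner call [([0.5776, 0.1569, 0.0897], 0.58)]
side positioner call [([0.6007, 0.1273, 0.0015], 0.64)]
side magnet call [([0.5967, -0.0659, 0.0407], 0.9), ([0.8238, 0.0662, 0.005], 0.3)]
side magnet call [([0.6004, -0.0722, -0.0026], 0.71)]
side spray call [([0.6457, 0.3973, 0.1034], 0.7)]
side spray call [([0.6641, 0.3867, -0.0019], 0.83)]
top campos [0.299 0.027 1.486] 0.04213300861120301 438.6762882752585
top key call [([0.5051, -0.1911, 0.1155], 0.47)]
top key call [([0.5147, -0.194, 0.0103], 0.69), ([0.494, -0.3018, 0.009], 0.26)]
top pin_key call [([0.6278, -0.3632, 0.0221], 0.51)]
top pin_key call [([0.4954, -0.3025, 0.0094], 0.75)]
top rack call [([0.4913, -0.2507, 0.0027], 0.79), ([0.547, 0.1457, 0.1506], 0.68)]
top rack call [([0.5065, -0.2461, -0.0026], 0.76)]
top screw_top call []
top screw_top call [([0.5475, 0.1553, 0.1538], 0.46)]
top positioner call [([0.5899, 0.1238, 0.0987], 0.61)]
top positioner call [([0.6054, 0.1307, -0.001], 0.95)]
top magnet call [([0.602, -0.0715, 0.0553], 0.54)]
top magnet call [([0.6035, -0.0729, -0.0028], 0.45)]
top spray call [([0.6539, 0.3777, 0.141], 0.78)]
top spray call [([0.6656, 0.3904, 0.0024], 0.64), ([0.6034, 0.13, -0.0001], 0.58)]
1.5
```

View pics/side0.png

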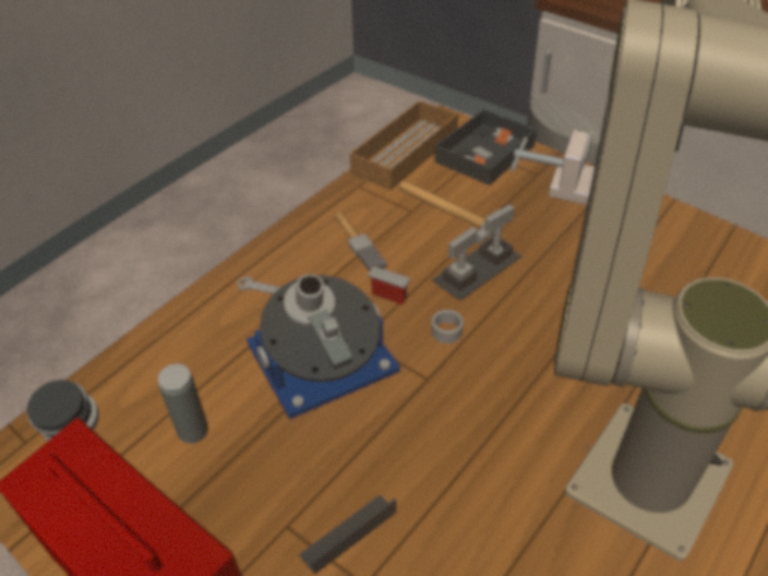

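View pics/top0.png

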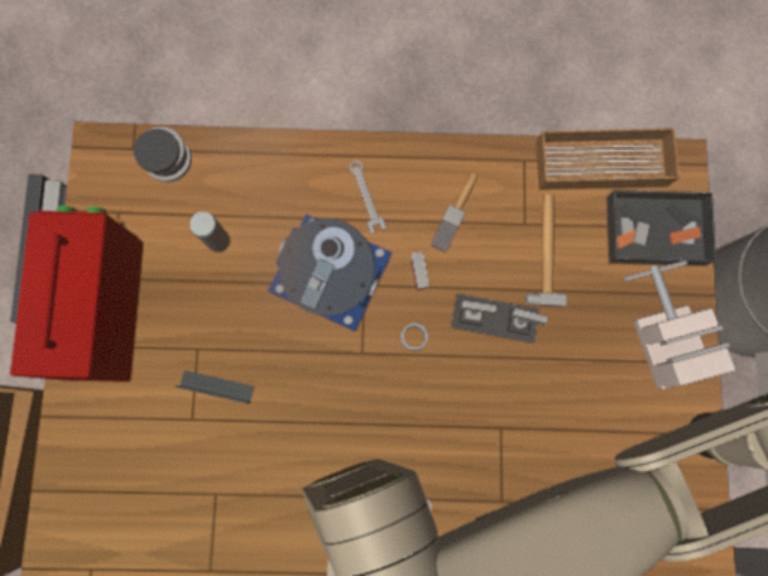

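The side picture shows the two T keys at (462,258) and (497,232), and the screw on the plate at (328,325) with the stub at (310,290). In the top view the keys are at (475,310) and (527,320), and the screw is at (322,268). Next I'll zoom in on these.

```bash
python3 - <<'E'
from h import *
out=[]
for cam,pts in (("side",[(0.5,-.245,.06),(.56,.15,.13)]),("top",[(0.5,-.245,.06),(.56,.15,.13)])):
    im=np.mean([robot.get_image(cam).astype(float) for _ in range(4)],0).astype(np.uint8)
    cv2.imwrite(f"pics/raw_{cam}.png",im)
    r=[]
    for p in pts:
        u=px(cam,p); x0,y0=int(u[0])-40,int(u[1])-30; print(cam,x0,y0)
        r.append(cv2.resize(im[y0:y0+60,x0:x0+80],(400,300),interpolation=cv2.INTER_CUBIC))
    out.append(np.hstack(r))
cv2.imwrite("pics/z1.png",np.vstack(out))
E
```

```text
side 279 134
side 176 186
top 292 180
top 170 155
```

View pics/z1.png

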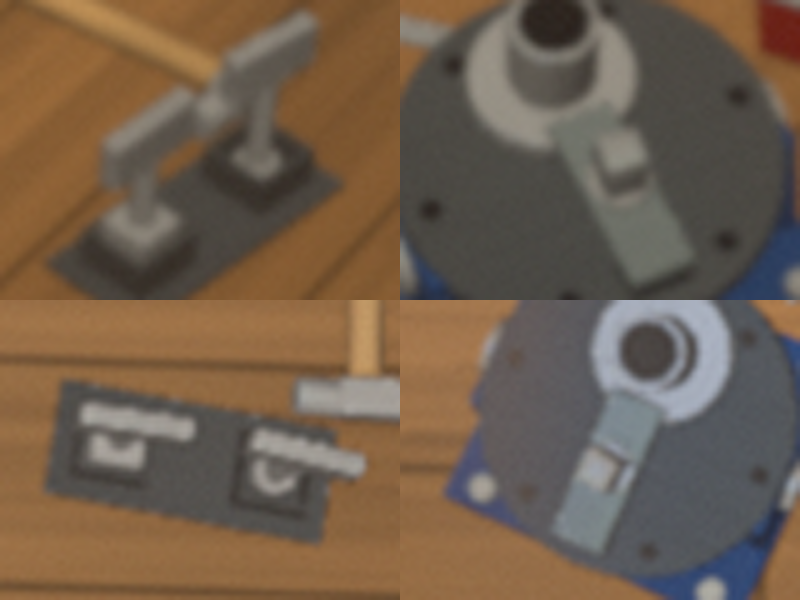

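Zoomed in, the key on the left (top view, y≈-0.19) has the square socket and the right one has a round foot, which agrees with the networks. The screw head is at about raw (289.6,188.6) in the top view and (220.6,216) in the side view. Next I'll fit the plate outline for the axis, and the head for its position and yaw.

```bash
cat > fit.py <<'E'
from h import *
from scipy.optimize import least_squares
ims={c:cv2.imread(f"pics/raw_{c}.png") for c in("side","top")}
CAL={c:robot.get_calibration(c) for c in ims}
def pj(cam,P):
    c=CAL[cam]; p=np.atleast_2d(P)@np.array(c["R"]).T+np.array(c["t"]); s=p[:,:2]/p[:,2:]; s=s*(1+c["k1"]*(s**2).sum(1,keepdims=True)); K=np.array(c["camera_matrix"]); return s*[K[0,0],K[1,1]]+K[:2,2]
def unproj(cam,u,z):
    f=lambda q: pj(cam,[[q[0],q[1],z]])[0]-u
    return np.r_[least_squares(f,[.5,0]).x,z]
def ray_tri(ua,ub,x0=(.55,.15,.15)):
    r=least_squares(lambda X:np.r_[pj("side",X)[0]-ua,pj("top",X)[0]-ub],x0); return r.x,r.fun
def axis(a,b): 
    n=np.array([a,b,1.]);return n/np.linalg.norm(n)
def frame(n,yaw):   # columns x,y,z ; x = positioner-like direction at yaw
    x=np.array([np.cos(yaw),np.sin(yaw),0]); x-=n*(n@x); x/=np.linalg.norm(x); return np.c_[x,np.cross(n,x),n]
E
python3 - <<'E'
from fit import *
cont={}
for c,im in ims.items():
    hsv=cv2.cvtColor(im,cv2.COLOR_BGR2HSV)
    m=((hsv[...,1]<75)).astype(np.uint8)*255
    u0=pj(c,[.59,.135,.12])[0]
    r=np.zeros_like(m); cv2.circle(r,tuple(int(v) for v in u0),70,255,-1); m&=r
    m=cv2.morphologyEx(m,cv2.MORPH_OPEN,np.ones((5,5)))
    cs,_=cv2.findContours(m,cv2.RETR_EXTERNAL,cv2.CHAIN_APPROX_NONE)
    k=max(cs,key=cv2.contourArea)[:,0,:].astype(float); cont[c]=k; print(c,len(k),k.min(0),k.max(0))
th=np.linspace(0,2*np.pi,90)
def hull(c,p):
    n=axis(p[3],p[4]); F=frame(n,0); ring=p[:3]+.105*(np.cos(th)[:,None]*F[:,0]+np.sin(th)[:,None]*F[:,1])
    return cv2.convexHull(np.vstack([pj(c,ring),pj(c,ring-n*p[5])]).astype(np.float32))
def res(p):
    return np.hstack([[cv2.pointPolygonTest(hull(c,p),tuple(map(float,q)),True)-.0 for q in cont[c]] for c in ims])
best=None
for a in(-.1,-.3):
    r=least_squares(res,[.59,.135,.11,a,.05,.012],loss="cauchy",f_scale=.5,diff_step=1e-3,x_scale=[.01,.01,.01,.1,.1,.01],bounds=([.5,.05,.03,-.5,-.3,.002],[.7,.25,.2,.1,.3,.03]))
    print(r.cost,r.x.round(4),np.median(abs(r.fun)))
    if best is None or r.cost<best.cost:best=r
p=best.x;np.save("plate.npy",p); print("tilt",np.arccos(axis(p[3],p[4])[2]),"dir",np.arctan2(p[4],p[3]))
# key bar, screw tri
e1=unproj("top",np.array([292+82/5,180+114/5]),.121);e2=unproj("top",np.array([292+193/5,180+130/5]),.121)
print("bar",e1,e2,np.linalg.norm(e1-e2),(e1+e2)/2,"yaw",np.arctan2(*(e1-e2)[:2][::1]))
out=[]
for c in ims:
    u0=pj(c,[.57,.145,.12])[0].astype(int)-[40,36]; s=5 if 0 else 8
    o=cv2.resize(ims[c][u0[1]:u0[1]+72,u0[0]:u0[0]+80],None,fx=5,fy=5,interpolation=cv2.INTER_CUBIC)
    cv2.polylines(o,[((hull(c,p)-u0+.5)*5).astype(int)],True,(0,255,255),1)
    for q in cont[c]: cv2.circle(o,tuple(((q-u0+.5)*5).astype(int)),1,(0,0,255),-1)
    v=pj(c,[.5475,.1555,.151])[0]; cv2.circle(o,tuple(((v-u0+.5)*5).astype(int)),3,(0,255,0),-1)
    print(c,u0); out.append(o)
cv2.imwrite("pics/z2.png",np.hstack(out))
E
```

```text
side 253 [171. 184.] [254. 253.]
top 201 [183. 146.] [251. 209.]
87.16494472731972 [ 0.5901  0.1348  0.0995 -0.1582  0.0367  0.0132] 0.7396573108859019
87.16658186208824 [ 0.5902  0.1348  0.0992 -0.1611  0.0396  0.0125] 0.7263012881939259
tilt 0.16094891294508057 dir 2.913606314773692
bar [ 0.51501861 -0.15882556  0.121     ] [ 0.5068322 -0.2285282  0.121    ] 0.07018172656315941 [ 0.51092541 -0.19367688  0.121     ] yaw 0.11691201545310051
side [175 180]
top [172 147]
```

View pics/z2.png

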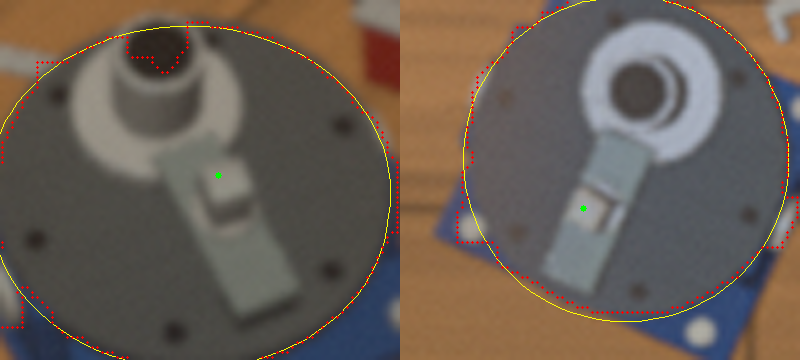

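The saturation outline is crude: in the top view the fitted circle overshoots at the bottom. The six bolt holes show clearly in both views, so I'll triangulate those instead.

```bash
cat > holes.py <<'E'
from fit import *
o={"side":np.array([175,180]),"top":np.array([172,147])}
H={"side":[(58,95),(213,40),(343,125),(331,271),(175,332),(36,240)],"top":[(217,20),(338,78),(350,215),(240,292),(117,232),(106,96)]}
def refine(c,q):
    g=cv2.cvtColor(ims[c],cv2.COLOR_BGR2GRAY).astype(float); u=np.array(q)/5-.5+o[c]
    for _ in range(3):
        x,y=np.meshgrid(np.arange(round(u[0])-3,round(u[0])+4),np.arange(round(u[1])-3,round(u[1])+4))
        v=g[y,x]; wt=np.clip(np.percentile(v,60)-v-4,0,None)*np.exp(-((x-u[0])**2+(y-u[1])**2)/8); 
        if wt.sum()<1: break
        u=np.array([(wt*x).sum(),(wt*y).sum()])/wt.sum()
    return u
S=[refine("side",q) for q in H["side"]];T=[refine("top",q) for q in H["top"]]
use=[0,1,2,3,4,5]
def model(p): # centre, a,b, yaw0, radius
    n=axis(p[3],p[4]);F=frame(n,p[5]);k=np.arange(6)*-np.pi/3
    return p[:3]+p[6]*(np.cos(k)[:,None]*F[:,0]+np.sin(k)[:,None]*F[:,1])
# view offsets absorb calibration error (side only)
def res(p):
    P=model(p); return np.hstack([(pj("side",P)-S-p[7:9]).ravel(),(pj("top",P)-T+p[7:9]).ravel(), p[7:9]/.5])
r=least_squares(res,[.59,.135,.11,-.2,.05,-.1,.09,0,0],loss="soft_l1",f_scale=.4,x_scale=[.01,.01,.01,.1,.1,.1,.01,1,1])
p=r.x
if __name__=="__main__":
    for i in range(6):
        X,f=ray_tri(S[i],T[i]); print(i,S[i].round(1),T[i].round(1),X.round(4),f.round(2))
    print(p.round(4)); print(r.fun[:24].reshape(2,6,2).round(2).tolist())
    n=axis(p[3],p[4]);print("n",n,"tilt",np.arccos(n[2]),"dir",np.arctan2(n[1],n[0]))
    st,f=ray_tri(np.array([175+162/5,180+50/5]),np.array([172+243/5,147+92/5])); print("stub hole?",st,f)
    out=[]
    for c in ims:
        u=np.round(pj(c,[.548,.156,.145])[0]).astype(int)-[12,12]; print(c,u)
        out.append(cv2.resize(ims[c][u[1]:u[1]+25,u[0]:u[0]+25],None,fx=16,fy=16,interpolation=cv2.INTER_CUBIC))
    cv2.imwrite("pics/z3.png",cv2.convertScaleAbs(np.hstack(out),alpha=1.3))
E
python3 holes.py
```

```text
0 [186.  198.5] [214.6 150.3] [0.6769 0.1429 0.1178] [-0.29 -0.07  0.19  0.3 ]
1 [217.6 187.1] [239.1 162.2] [0.6374 0.0617 0.1214] [-0.79 -0.17  0.48  0.82]
2 [243.2 204.7] [241.5 189.7] [0.5546 0.0529 0.0974] [-0.23 -0.05  0.14  0.25]
3 [240.9 233.7] [219.3 204.8] [0.5058 0.1234 0.0787] [-0.32 -0.06  0.2   0.35]
4 [209.5 246.1] [195.2 193. ] [0.5426 0.2032 0.0782] [-0.27 -0.06  0.18  0.31]
5 [181.7 227.5] [192.5 166.1] [0.6269 0.2136 0.0995] [-0.29 -0.06  0.2   0.32]
[ 0.5913  0.1328  0.0987 -0.2531  0.114   0.0806  0.0881 -0.2536 -0.1593]
[[[0.16, -0.31], [-1.28, 0.32], [0.02, -0.31], [-0.07, 0.08], [-0.05, 0.07], [-0.06, -0.0]], [[0.05, 0.17], [0.12, 0.07], [-0.02, -0.04], [0.05, 0.13], [-0.11, 0.14], [0.17, -0.03]]]
n [-0.24387619  0.10984864  0.96356509] tilt 0.27077051382023154 dir 2.718382953918904
stub hole? [0.61629739 0.11843776 0.16626069] [-0.20876091 -0.04567223  0.13233535  0.22071004]
side [206 204]
top [196 176]
```

View pics/z3.png

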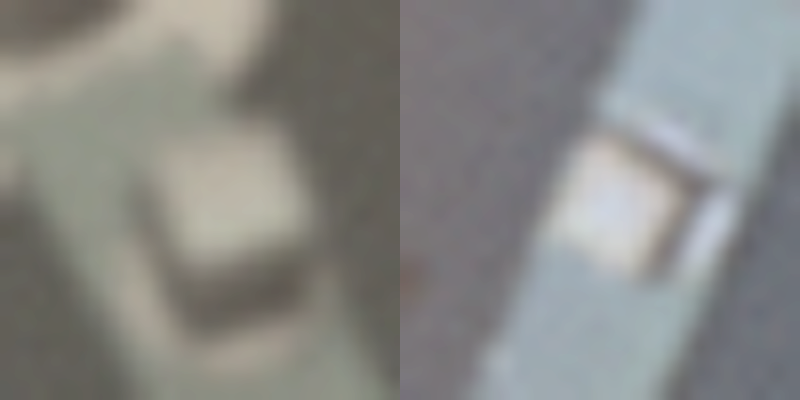

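The bolt holes fit to within about 0.15 px, apart from one on the far rim. The tilt is 0.271 and the lean direction 2.718, which matches the stub-to-screw line. In the close-up the head's flats lie roughly along the strap (yaw about -0.4), with the top face centred at raw (209.2,188.5) in the top view. I'll refine the position and yaw with a small render-and-compare fit.

```bash
cat > head.py <<'E'
from holes import *
from scipy.optimize import minimize
n=axis(p[3],p[4]); psi=np.arctan2(n[1],n[0])-np.pi; off={"side":p[7:9],"top":-p[7:9]}
SS=6; N=30
base={c:np.round(pj(c,[.548,.156,.14])[0]).astype(int)-N//2 for c in ims}
sq=np.array([[1,1],[-1,1],[-1,-1],[1,-1]])
def masks(c,q):
    X,yaw,wd,col=q[:3],q[3],q[4],q[5]
    F=frame(n,yaw);G=frame(n,psi); t=np.linspace(0,2*np.pi,40)
    P=lambda M,L:X+np.array(L)@M.T
    cam=-np.array(CAL[c]["R"]).T@np.array(CAL[c]["t"])
    lab=np.zeros((N*SS,N*SS),np.uint8)
    def fill(pts,k):
        u=((pj(c,pts)-off[c]-base[c]+.5)*SS-.5); cv2.fillPoly(lab,[np.round(u*16).astype(np.int32)],k,shift=4)
    fill(P(G,[[.05,wd,-.030-col],[-.065,wd,-.030-col],[-.065,-wd,-.030-col],[.05,-wd,-.030-col]]),1)
    ring=np.c_[.017*np.cos(t),.017*np.sin(t)]
    fill(cv2.convexHull(pj(c,P(F,np.r_[np.c_[ring,ring[:,0]*0-.030],]) ).astype(np.float32))[:,0] if 0 else P(F,np.c_[ring,ring[:,0]*0-.030]),2)
    lo,mi,hi=[np.c_[sq*s,np.full(4,z)] for s,z in((.011,-.030),(.011,-.003),(.0085,0))]
    for k in range(4):
        j=(k+1)%4
        for a,b,cl in((lo,mi,3+k),(mi,hi,7+k)):
            f=P(F,[a[k],a[j],b[j],b[k]]); nn=np.cross(f[1]-f[0],f[3]-f[0])
            if nn@(cam-f.mean(0))>0: fill(f,cl)
    fill(P(F,hi),11)
    return lab
def cost(q,ret=False):
    tot=0
    for c in ims:
        lab=masks(c,q); A=[]
        for k in range(12):
            m=(lab==k).astype(np.float32)
            if m.sum()<20: continue
            A.append(cv2.resize(cv2.GaussianBlur(m,(0,0),.8*SS),(N,N),interpolation=cv2.INTER_AREA).ravel())
        A=np.array(A).T; b=ims[c][base[c][1]:base[c][1]+N,base[c][0]:base[c][0]+N].reshape(-1,3).astype(float)
        yy,xx=np.mgrid[:N,:N]; u=pj(c,q[:3]-.012*n)[0]-base[c]; wt=(((xx-u[0])**2+(yy-u[1])**2)<9**2).ravel()*1.
        s=np.linalg.lstsq(np.r_[A*wt[:,None],np.eye(A.shape[1])*.3],np.r_[b*wt[:,None],np.full((A.shape[1],3),.3*100)],rcond=None)[0]
        tot+=np.sqrt((((A@s-b)*wt[:,None])**2).sum()/wt.sum()/3)**2
    return tot+ ((q[4]-.014)/.006)**2*.1+((q[5]-.008)/.004)**2*.1
X0,f=ray_tri(np.array([220.2,216.]),np.array([209.2,188.5])); print("tri",X0,f)
R=[]
for y in np.arange(-1.15,.42,.2):
    s0=np.r_[X0,y,.014,.008]; sim=np.vstack([s0]+[s0+d for d in np.diag([.003,.003,.003,.12,.002,.003])])
    r=minimize(cost,s0,method="Nelder-Mead",options=dict(initial_simplex=sim,maxfev=350)); R.append((r.fun,r.x)); print(round(y,2),round(r.fun,2),r.x.round(4))
b=min(R,key=lambda t:t[0])[1]; np.save("head.npy",np.r_[b,n])
for d in(-.2,-.1,.1,.2): print(d,cost(b+np.array([0,0,0,d,0,0])))
E
time python3 head.py
```

```text
tri [0.54615496 0.1520501  0.14384109] [-0.43847532 -0.09112608  0.28050309  0.48497445]
-1.15 29.89 [ 0.5441  0.1531  0.1503 -0.465   0.0167  0.0065]
-0.95 37.07 [ 0.5459  0.1525  0.146  -0.4655  0.017   0.0029]
-0.75 27.58 [ 0.5447  0.1535  0.1491 -0.4615  0.0173  0.0067]
-0.55 26.32 [ 0.5452  0.1531  0.1491 -0.4635  0.017   0.0065]
-0.35 26.9 [ 0.545   0.1534  0.149  -0.492   0.0172  0.0066]
-0.15 25.66 [ 0.5451  0.1534  0.1495 -0.468   0.0171  0.0087]
0.05 25.91 [ 0.5451  0.1534  0.1495 -0.4662  0.0174  0.0097]
0.25 31.43 [ 0.5447  0.1541  0.1506 -0.4348  0.0181  0.0113]
-0.2 59.596028372236795
-0.1 35.73683376932976
0.1 35.34437123614577
0.2 55.293663095895006
real	0m39.871s
user	0m40.080s
sys	0m0.204s
```

The fits started from different yaws all converge to the same answer: head top at (0.5451, 0.1534, 0.1495), flats at yaw -0.467. Next I'll grasp the key.

```bash
cat >> h.py <<'E'
D=np.diag([1,-1,-1.])
def q_of(F): return Ro.from_matrix(F@D).as_quat().tolist()
def zyaw(y): return Ro.from_euler("z",y).as_matrix()
def fr(n,yaw):
    x=np.array([np.cos(yaw),np.sin(yaw),0]); x-=n*(n@x); x/=np.linalg.norm(x); return np.c_[x,np.cross(n,x),n]
E
python3 - <<'E'
from h import *
k=np.array([.511,-.1937]); n=np.load("head.npy")[6:]; X=np.load("head.npy")[:3]
for fl in (0,np.pi): print("grasp",fl,robot.ik([*k,.2],q_of(zyaw(-.117+fl))))
for i in range(-3,5):
    y=-.467+i*np.pi/2
    s=robot.ik((X+n*.109).tolist(),q_of(fr(n,y))); print(i,round(y,2),None if s is None else np.round(s,2))
    e=robot.ik((X+n*.05).tolist(),q_of(fr(n,y-1.85))); print("   end",None if e is None else np.round(e,2))
E
```

```text
grasp 0 [-4.56154038e-01  2.37877857e-03  1.67919058e+00 -4.44089210e-16
  1.46002329e+00 -3.39154038e-01]
grasp 3.141592653589793 None
-3 -5.18 [ 0.34 -0.21  1.81 -0.19  1.36 -0.74]
   end [ 0.32 -0.15  1.86 -0.19  1.24  1.12]
-2 -3.61 [ 0.34 -0.21  1.81 -0.19  1.36 -2.31]
   end [ 0.32 -0.15  1.86 -0.19  1.24 -0.48]
-1 -2.04 [ 0.34 -0.21  1.81 -0.19  1.36  2.4 ]
   end [ 0.32 -0.15  1.86 -0.19  1.24 -2.02]
0 -0.47 [ 0.34 -0.21  1.81 -0.19  1.36  0.83]
   end None
1 1.1 [ 0.34 -0.21  1.81 -0.19  1.36 -0.74]
   end [ 0.32 -0.15  1.86 -0.19  1.24  1.12]
2 2.67 [ 0.34 -0.21  1.81 -0.19  1.36 -2.31]
   end [ 0.32 -0.15  1.86 -0.19  1.24 -0.48]
3 4.25 [ 0.34 -0.21  1.81 -0.19  1.36  2.4 ]
   end [ 0.32 -0.15  1.86 -0.19  1.24 -2.02]
4 5.82 [ 0.34 -0.21  1.81 -0.19  1.36  0.83]
   end None
```

```bash
python3 - <<'E'
from h import *
k=np.array([.511,-.1937]); q=q_of(zyaw(-.117)); H=np.load("head.npy"); X,n=H[:3],H[6:]
robot.move_to([*k,.19],q)
print(robot.movel([*k,.091],vel=.08,threshold=12), robot.read_tcp_pos())
robot.move_gripper(0.0,80); print("w",robot.read_gripper_width(),robot.read_force())
robot.movel([*k,.25],vel=.12); print("w",robot.read_gripper_width(),robot.read_force())
robot.move_to((X+n*.18).tolist(),q_of(fr(n,1.104)))
robot.movel((X+n*(.02+.08)).tolist(),vel=.1)
print(robot.read_tcp_pos(),X+n*.1,robot.read_t())
out=[]
for c in("side","top"):
    im=np.mean([robot.get_image(c).astype(float) for _ in range(4)],0).astype(np.uint8); cv2.imwrite(f"pics/raw2_{c}.png",im)
    u=px(c,X+n*.05).astype(int)-[20,22]
    o=cv2.resize(im[u[1]:u[1]+45,u[0]:u[0]+40],None,fx=10,fy=10,interpolation=cv2.INTER_CUBIC)
    for P in (X,X+n*.02,X+n*.13): cv2.circle(o,tuple(((px(c,P)-u+.5)*10).astype(int)),2,(0,255,0),-1)
    for z in(0,.024):
      pts=[((px(c,X+n*(.02+z)+fr(n,1.104)@np.array([a*.017,b*.017,0]))-u+.5)*10) for a,b in((1,1),(-1,1),(-1,-1),(1,-1))]
      cv2.polylines(o,[np.array(pts).astype(int)],True,(0,255,255),1)
    out.append(o)
cv2.imwrite("pics/z4.png",np.hstack(out))
E
```

```text
False [ 0.5115049  -0.19393201  0.09174085]
w 0.01300749396940882 [ 0.78135039 -0.32766093 -0.27487597]
w 0.013262785695059363 [ 0.31692015 -0.44477686 -5.24253391]
[0.52111036 0.16451987 0.24672715] [0.52072537 0.1643834  0.24583813] 9.325
```

View pics/z4.png

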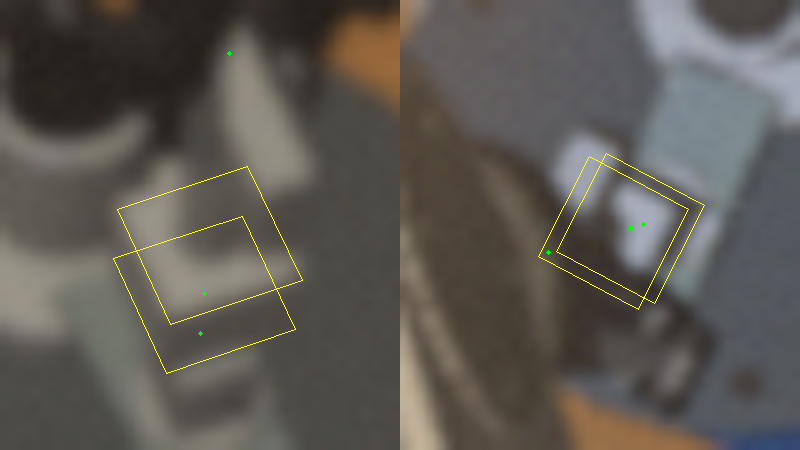

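The key is held (width 13 mm) above the head. In the side view the socket corner is at about (115,190), roughly 1.5 raw px above the overlay, which fits the key sitting 1–3 mm high. In the top view the arm mostly hides it. I'll probe downwards gently and read the forces.

```bash
cat >> h.py <<'E'
Hd=np.load("head.npy"); X,n=Hd[:3],Hd[6:]; G=.0807
def st(yaw,tag=""):
    F=fr(n,yaw); d=np.array(robot.read_tcp_pos())-X-n*G
    ez=Ro.from_quat(robot.read_ee_rot()).as_matrix()[:,2]
    x=Ro.from_quat(robot.read_ee_rot()).as_matrix()[:,0]; e0=fr(n,0)
    print(tag,"d(mm, key frame)",(F.T@d*1e3).round(2),"F",(F.T@np.array(robot.read_force())).round(1),"M",(F.T@np.array(robot.read_moment())).round(2),"yaw",round(float(np.arctan2(x@e0[:,1],x@e0[:,0])-np.arctan2(F[:,0]@e0[:,1],F[:,0]@e0[:,0])),3),"t",robot.read_t())
E
python3 - <<'E'
from h import *
y=1.104; st(y,"free")
h=robot.movel((X+n*(G-.010)).tolist(),vel=.03,threshold=12); print(h); st(y,"contact")
E
```

```text
free d(mm, key frame) [ 0.12 -0.09 19.58] F [ 0.   1.6 -5.2] M [0.38 0.09 0.02] yaw 0.0 t 9.725
True
contact d(mm, key frame) [-1.   -0.06 -6.23] F [-0.9 -2.3 -1.8] M [-0.74  0.2  -0.07] yaw 0.0 t 10.5
```

```bash
python3 - <<'E'
from h import *
y=1.104; st(y,"rest")
for d in(.010,.016,.022,.027):
    h=robot.movel((X+n*(G-d)).tolist(),vel=.03,threshold=20); print(d,h); st(y)
    if h: break
E
```

```text
rest d(mm, key frame) [-1.   -0.06 -6.23] F [-0.9 -2.3 -1.8] M [-0.74  0.2  -0.07] yaw 0.0 t 10.5
0.01 False
 d(mm, key frame) [ -0.55  -0.3  -10.57] F [-3.4 -4.  -3.7] M [-0.98  0.87 -0.11] yaw 0.0 t 10.7667
0.016 False
 d(mm, key frame) [ -0.61  -0.31 -16.63] F [-3.1 -3.5 -4.6] M [-0.78  0.85 -0.11] yaw 0.0 t 11.1167
0.022 False
 d(mm, key frame) [ -0.62  -0.32 -22.61] F [-3.7 -4.3 -4. ] M [-1.12  0.83 -0.1 ] yaw 0.0 t 11.4667
0.027 True
 d(mm, key frame) [ -0.68  -1.06 -25.72] F [-2.9  1.4  9.6] M [ 0.23  0.73 -0.09] yaw 0.0 t 11.7
```

```bash
cat >> h.py <<'E'
def P(yaw0,dx,dy,dz):  # mm offsets in the frame at yaw0
    return (X+n*G+fr(n,yaw0)@np.array([dx,dy,dz])/1e3).tolist()
E
python3 - <<'E'
from h import *
y=1.104
for dx,dy in((-.6,-.6),(-1.1,-.6),(-1.1,-1.)):
    robot.movel(P(y,dx,dy,-25.4),vel=.01); robot.pause(.1); st(y,(dx,dy))
print(robot.movel(P(y,-1.1,-.8,-28),vel=.01,threshold=18)); st(y,"press")
for c in("side","top"):
    robot.get_image(c)
    print(c,[(w(c,d["location"]).round(4).tolist(),round(d["p"],2)) for d in robot.tip_of(c,"key")], X-n*.024)
E
```

```text
(-0.6, -0.6) d(mm, key frame) [ -0.62  -0.7  -25.45] F [-3.1 -2.7 -0.6] M [-0.41  0.66 -0.04] yaw 0.0 t 12.1583
(-1.1, -0.6) d(mm, key frame) [ -0.93  -0.65 -25.42] F [-0.4 -3.  -3.5] M [-0.53  0.2  -0.1 ] yaw 0.0 t 12.5083
(-1.1, -1.0) d(mm, key frame) [ -0.99  -0.87 -25.4 ] F [-0.4 -0.6 -2.1] M [-0.26  0.04 -0.04] yaw 0.0 t 12.8583
True
press d(mm, key frame) [ -0.76  -1.23 -25.63] F [-2.1  1.3  7.5] M [ 0.6   0.44 -0.07] yaw 0.0 t 13.125
side [([0.5508, 0.1489, 0.1236], 0.81)] [0.55096602 0.15076217 0.12635606]
top [([0.5506, 0.1515, 0.1268], 0.44)] [0.55096602 0.15076217 0.12635606]
```

Seated: it bottoms repeatedly at about -25.6 mm, and the networks put the key origin within 2–3 mm of where it should be when fully on. The side loads are near zero at offset (-1.1,-1.0). Now I'll turn clockwise in steps, correcting the side load as I go.

```bash
cat > turn.py <<'E'
from h import *
import json,sys
def turn(th0,th1,c,step=.15,mstop=.7):
    """c: lateral offset of axis (world, m)"""
    base=np.array([.3,-.44,-5.24]); th=th0
    while th<th1-1e-6:
        th=min(th+step,th1); y=1.104-th
        z=-.0253-.0019*th
        robot.movel((X+n*(G+z)+c).tolist(),vel=max(.0019*step/.45,5e-4),attitude=q_of(fr(n,y)))
        F=np.array(robot.read_force())-base; lat=F-n*(n@F); M=n@np.array(robot.read_moment())
        c=c+np.clip(lat*.00008,-.0003,.0003)
        st(y,f"th {th:.2f} latF {np.linalg.norm(lat):.1f} ax {n@F:.1f} M {M:.2f} c {(c*1e3).round(2)}")
        if abs(M)>mstop or np.linalg.norm(lat)>15: print("STOP"); break
    json.dump([th,c.tolist()],open("turn.json","w")); return th,c
if __name__=="__main__":
    c0=fr(n,1.104)@np.array([-1.1,-1.0,0])/1e3
    turn(0,.6,c0)
E
python3 turn.py
```

```text
th 0.15 latF 4.2 ax 7.3 M 0.08 c [ 0.48 -1.72  0.32] d(mm, key frame) [ -1.22  -1.35 -25.46] F [-2.8 -2.6  2.1] M [-0.5   0.85  0.08] yaw 0.001 t 13.875
th 0.30 latF 2.7 ax 6.9 M 0.05 c [ 0.52 -1.93  0.35] d(mm, key frame) [ -0.93  -1.52 -25.78] F [-2.2 -1.4  1.8] M [-0.03  0.75  0.05] yaw 0.004 t 14.1667
th 0.45 latF 2.3 ax 8.4 M -0.02 c [ 0.48 -2.11  0.36] d(mm, key frame) [ -0.67  -1.71 -26.08] F [-2.4 -0.8  3.3] M [-0.07  0.56 -0.02] yaw 0.006 t 14.4667
th 0.60 latF 1.1 ax 7.7 M -0.04 c [ 0.42 -2.17  0.36] d(mm, key frame) [ -0.45  -1.82 -26.36] F [-1.8  0.3  2.6] M [ 0.06  0.39 -0.04] yaw 0.006 t 14.7667
```

The turning moment reads about 0 where I expected about 0.22 N m, so I'll look before turning further.

```bash
python3 - <<'E'
from h import *
st(.504)
out=[]
for c in("side","top"):
    im=np.mean([robot.get_image(c).astype(float) for _ in range(4)],0).astype(np.uint8); cv2.imwrite(f"pics/raw3_{c}.png",im)
    u=px(c,X+n*.03).astype(int)-[22,22]
    o=cv2.resize(im[u[1]:u[1]+44,u[0]:u[0]+44],(400,400),interpolation=cv2.INTER_CUBIC); s=400/44
    for z in(-.024,.0): 
      F=fr(n,.504)
      pts=[((px(c,X+n*z+F@np.array([a*.017-.0005,b*.017-.0018,0]))-u+.5)*s) for a,b in((1,1),(-1,1),(-1,-1),(1,-1))]
      cv2.polylines(o,[np.array(pts).astype(int)],True,(0,255,255),1)
    out.append(cv2.convertScaleAbs(o,alpha=1.3))
cv2.imwrite("pics/z5.png",np.hstack(out))
E
```

```text
d(mm, key frame) [ -0.45  -1.82 -26.36] F [-1.8  0.3  2.6] M [ 0.06  0.39 -0.04] yaw 0.006 t 14.7667
```

View pics/z5.png

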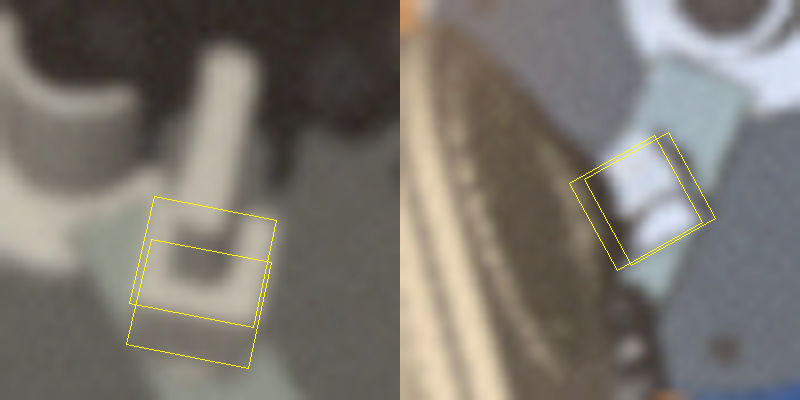

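The side view shows the key fully seated: the socket outline matches the overlay and the key sits low on the head. The axial load stays steady while I feed down 1.9 mm/rad, so the screw is sinking with it. I'll carry on.

```bash
python3 - <<'E'
from turn import *
th,c=json.load(open("turn.json")); turn(th,2.0,np.array(c),mstop=.5)
E
```

```text
th 0.75 latF 1.2 ax 8.3 M 0.04 c [ 0.39 -2.08  0.34] d(mm, key frame) [ -0.19  -2.03 -26.64] F [-0.8  1.7  3.1] M [0.7  0.23 0.04] yaw 0.004 t 15.4667
th 0.90 latF 0.8 ax 8.0 M 0.00 c [ 0.36 -2.02  0.32] d(mm, key frame) [  0.13  -1.94 -26.92] F [-1.2  1.1  2.9] M [0.75 0.16 0.  ] yaw 0.006 t 15.7667
th 1.05 latF 2.7 ax 7.9 M -0.02 c [ 0.48 -1.84  0.33] d(mm, key frame) [  0.44  -1.88 -27.19] F [0.7 2.3 2.7] M [ 0.8   0.13 -0.02] yaw 0.006 t 16.0667
th 1.20 latF 3.5 ax 8.1 M 0.00 c [ 0.57 -1.58  0.32] d(mm, key frame) [  0.81  -1.65 -27.48] F [-0.3  3.5  2.9] M [0.84 0.29 0.  ] yaw 0.007 t 16.3667
th 1.35 latF 3.6 ax 7.7 M 0.00 c [ 0.67 -1.31  0.32] d(mm, key frame) [  1.09  -1.33 -27.79] F [-0.5  3.5  2.5] M [0.86 0.36 0.  ] yaw 0.007 t 16.675
th 1.50 latF 2.5 ax 8.6 M 0.02 c [ 0.79 -1.15  0.33] d(mm, key frame) [  1.3   -0.93 -28.07] F [-0.4  2.2  3.4] M [0.75 0.37 0.02] yaw 0.007 t 16.9833
th 1.65 latF 2.9 ax 8.2 M -0.04 c [ 0.95 -0.98  0.35] d(mm, key frame) [  1.47  -0.56 -28.37] F [-0.2  2.4  3. ] M [ 0.65  0.33 -0.04] yaw 0.007 t 17.2917
th 1.80 latF 2.7 ax 8.3 M -0.04 c [ 1.1  -0.83  0.37] d(mm, key frame) [  1.58  -0.12 -28.66] F [-0.6  2.1  3.1] M [ 0.49  0.29 -0.04] yaw 0.007 t 17.6
th 1.95 latF 1.6 ax 7.6 M 0.19 c [ 1.19 -0.73  0.39] d(mm, key frame) [  1.53   0.3  -28.95] F [-0.9  1.   2.5] M [0.26 0.26 0.19] yaw 0.007 t 17.9083
th 2.00 latF 2.5 ax 9.0 M 0.88 c [ 1.38 -0.67  0.43] d(mm, key frame) [  1.53   0.58 -28.96] F [0.1 1.7 3.9] M [0.24 0.22 0.88] yaw 0.005 t 18.1583
STOP
```

The moment rises sharply at 2.0 rad commanded (1.8 plus the socket's play), so the screw is at its stop. I'll back off within the play, release, withdraw along the axis, then check.

```bash
python3 - <<'E'
from turn import *
th,c=json.load(open("turn.json")); c=np.array(c); y=1.104-th
yb=y+.06
robot.movel((X+n*(G-.0288)+c).tolist(),vel=.001,attitude=q_of(fr(n,yb))); st(yb,"backoff")
robot.move_gripper(.04); st(yb,"open"); robot.move_gripper(.085)
p0=np.array(robot.read_tcp_pos())
robot.movel((p0+n*.09).tolist(),vel=.1); print(robot.read_force())
q=robot.read_qpos(); q[0]-=1.2; robot.move_j(q); print(robot.read_t())
out=[]
for c_ in("side","top"):
    im=np.mean([robot.get_image(c_).astype(float) for _ in range(4)],0).astype(np.uint8); cv2.imwrite(f"pics/raw4_{c_}.png",im)
    print(c_,[(w(c_,d["location"]).round(4).tolist(),round(d["p"],2)) for d in robot.tip_of(c_,"key")],"exp",(X-n*.029+c).round(4))
    u=px(c_,X+n*.03).astype(int)-[22,22]
    o=cv2.resize(im[u[1]:u[1]+44,u[0]:u[0]+44],(400,400),interpolation=cv2.INTER_CUBIC); s=400/44
    F=fr(n,yb)
    for z in(-.029,-.005,.081): 
      pts=[((px(c_,X+c+n*z+F@np.array([a*(.017 if z<.05 else .007),b*(.017 if z<.05 else .035),0]))-u+.5)*s) for a,b in((1,1),(-1,1),(-1,-1),(1,-1))]
      cv2.polylines(o,[np.array(pts).astype(int)],True,(0,255,255),1)
    out.append(cv2.convertScaleAbs(o,alpha=1.2))
cv2.imwrite("pics/z6.png",np.hstack(out))
E
```

```text
backoff d(mm, key frame) [  1.53   0.43 -28.93] F [ 0.6 -0.4  2.2] M [0.13 0.13 0.2 ] yaw 0.0 t 18.425
open d(mm, key frame) [  1.35   0.3  -29.15] F [-0.1  1.  -0.4] M [-0.07  0.08 -0.03] yaw -0.0 t 18.8
[ 0.01581611  0.31721696 -0.65211634]
22.5333
side [([0.5529, 0.1509, 0.12], 0.71)] exp [0.5536 0.1495 0.122 ]
top [([0.553, 0.1478, 0.1241], 0.72)] exp [0.5536 0.1495 0.122 ]
```

View pics/z6.png

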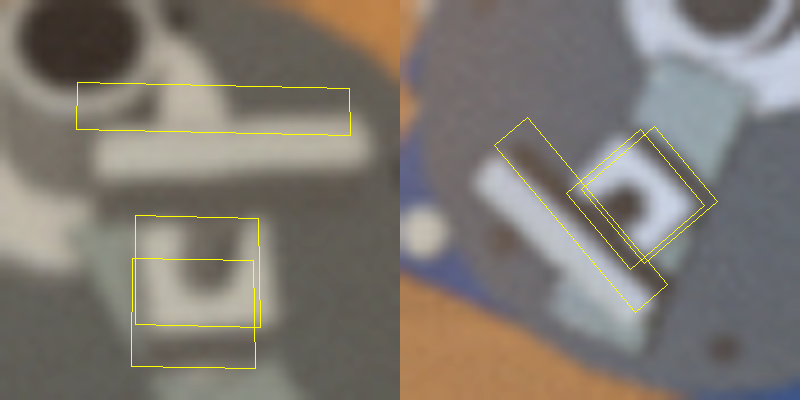

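The key stands released on the head. Its bar leans a few mm towards the robot, which fits the socket's 2 mm play on the 0.27 rad tilt, and it points in the turned direction. One last look at the whole bench before I hand in.

```bash
python3 - <<'E'
from h import *
a=cv2.imread("pics/raw_top.png"); b=cv2.imread("pics/raw4_top.png")
cv2.imwrite("pics/z7.png",np.hstack([cv2.resize(x[60:330,:400],(400,270)) for x in(a,b)]))
E
```

```text
(no output)
```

View pics/z7.png

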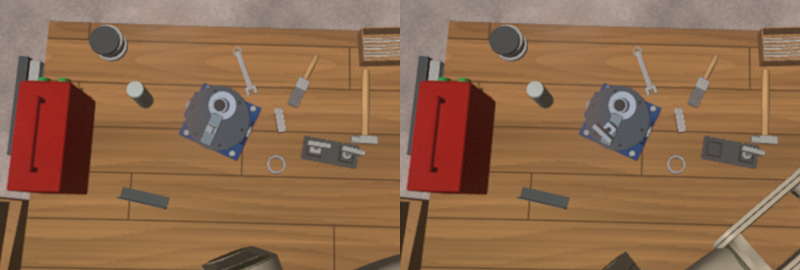

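Comparing before (left) and after (right), only the key has moved, from the rack at (318,148) to the screw at (605,132).

```bash
python3 -c "
from bench import robot
print(robot.read_t(),robot.read_force()); robot.close_job()"
```

```text
23.0333 [ 0.66180422 -0.49714014  0.38829108]
the job is handed in; nothing more can be done
```

The square-socket key is on the hold-down screw and the screw is turned clockwise to its stop. The key is released and the job handed in at 23 s.

**What I did:** I found the screw's axis from the plate's bolt holes (tilt 0.27 rad) and fitted the head's position and flats from the two camera views. The key went fully on at the first try, before any turning. I then turned it about the screw axis, feeding down 1.9 mm per rad, and withdrew along the axis.

**Checks that agreed:**
- **Seating:** the key bottomed repeatedly at the same depth, about 1.6 mm lower than my estimate of the head predicted. The camera view showed the socket down over the head.
- **Screw home:** the axial load stayed steady at about 8 N as the key sank. The turning moment rose sharply from about 0 to 0.88 N m between 1.95 and 2.0 rad commanded, which is the 1.8 rad stop plus play.
- **Bench:** before and after top views show that only the key moved.

**Checks that were less clean:**
- **Turning moment:** between steps it read about 0 N m instead of the expected 0.22. I put this down to friction holding the screw once each step stopped. The screw angle itself could not be seen.
- **Key lean:** once released, the key's bar leans a few millimetres towards the robot. This fits the socket's 2 mm play on the tilted head.

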